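# Fetch the green print from behind the resin bottles for washing

### The job

The platform with the green prints is hemmed in by three resin bottles: first move all three bottles out of the way and stand them upright on the flat tub lid, leaving the platform where it is until they are there. Then lift the green platform out and set it gently, without dropping it, flat on the floor of the green basket, prints up, while the bottles wait on the lid. Finally stand each bottle back upright on the middle of the pad of its own colour, and leave the platform with the orange prints alone throughout.

Things in the scene. Friction and masses are not known exactly. Their poses are not given: they have to be found in the camera images.
- bottle_blue: loose upright resin bottle, all blue with a white label band low on its side and a thin white line round its cap: round body 52 mm diameter up to 86 mm high, then a blue cap 42 mm diameter up to 110 mm; about 0.2 kg. Origin at the centre of its underside, z up. At the start it stands on the blue pad.
- bottle_red: loose upright resin bottle, all red with a white label band low on its side and a thin white line round its cap: round body 52 mm diameter up to 86 mm high, then a red cap 42 mm diameter up to 110 mm; about 0.2 kg. Origin at the centre of its underside, z up. At the start it stands on the red pad.
- bottle_yellow: loose upright resin bottle, all yellow with a white label band low on its side and a thin white line round its cap: round body 52 mm diameter up to 86 mm high, then a yellow cap 42 mm diameter up to 110 mm; about 0.2 kg. Origin at the centre of its underside, z up. At the start it stands on the yellow pad.
- pad_blue: fixed flat round blue pad, 66 mm diameter, 3 mm thick, on a dark grey 3 mm thick square mat 220 mm wide: the home of the blue bottle. Origin at the centre of its underside (3 mm above the table), so its top is 3 mm above its origin and 6 mm above the table. The three pads' centres lie 64 mm from the middle of the mat: on its left, its right and its robot-facing side, in any colour order; x and y axes along the mat's sides.
- pad_red: fixed flat round red pad, 66 mm diameter, 3 mm thick, on a dark grey 3 mm thick square mat 220 mm wide: the home of the red bottle. Origin at the centre of its underside (3 mm above the table), so its top is 3 mm above its origin and 6 mm above the table. The three pads' centres lie 64 mm from the middle of the mat: on its left, its right and its robot-facing side, in any colour order; x and y axes along the mat's sides.
- pad_yellow: fixed flat round yellow pad, 66 mm diameter, 3 mm thick, on a dark grey 3 mm thick square mat 220 mm wide: the home of the yellow bottle. Origin at the centre of its underside (3 mm above the table), so its top is 3 mm above its origin and 6 mm above the table. The three pads' centres lie 64 mm from the middle of the mat: on its left, its right and its robot-facing side, in any colour order; x and y axes along the mat's sides.
- tub_lid: fixed flat pale blue-grey plastic tub lid lying on the table left or right of the mat, the side area: 250 mm along its x, 120 mm along its y, 5 mm thick, no raised rim. Origin at the centre of its underside.
- basket: fixed open bright green plastic wash basket, 200 mm along its x, 140 mm along its y, 55 mm high, walls and floor 5 mm thick; on the other side of the mat from the lid. Origin at the centre of its underside (inner floor 5 mm above).
- platform_green: loose small aluminium print platform with a dozen little GREEN printed buds on top, on the mat in the middle between the three pads, hemmed in by the taller bottles: block 46 mm along its x, 34 mm along its y, 20 mm high (grip it here); the buds end 31 mm above its underside and are for show only. About 0.1 kg. Origin at the centre of its underside, z up through the buds; underside 3 mm above the table at the start.
- platform_orange: an identical loose platform with ORANGE buds lying on the table behind the mat, left or right: a bystander, to be left alone. Origin at the centre of its underside.
Things that resemble listed ones, but are neither listed nor needed, are in the scene too. Several things look just like the pad_yellow: the one meant starts nearest to the robot's base. There is more than one size of the bottle_blue; the job needs the larger.

How it is judged (in metres and radians):
On the way, in this order (a step that is already met when the one before it is completed fails the run):
1. all three bottles stand upright and released on the tub lid, the green platform still in its place (within 25 mm) (x of bottle_blue in the frame of tub_lid between -0.115 and 0.115 m and y of bottle_blue in the frame of tub_lid between -0.05 and 0.05 m and z of each of bottle_blue, bottle_red, bottle_yellow in the frame of tub_lid below 0.012 m and angle between each of bottle_blue, bottle_red, bottle_yellow's own z axis and vertical below 0.1 rad and linear speed of each of bottle_blue, bottle_red, bottle_yellow below 0.03 m/s and contact force between each of bottle_blue, bottle_red, bottle_yellow and the fingers below 0.1 N and x of bottle_red in the frame of tub_lid between -0.115 and 0.115 m and y of bottle_red in the frame of tub_lid between -0.05 and 0.05 m and x of bottle_yellow in the frame of tub_lid between -0.115 and 0.115 m and y of bottle_yellow in the frame of tub_lid between -0.05 and 0.05 m and distance of platform_green from where it was at the start of the episode below 0.025 m), for 0.2 s.
2. the green platform lies flat, prints up, released in the basket while all three bottles still stand on the lid (x of platform_green in the frame of basket between -0.08 and 0.08 m and y of platform_green in the frame of basket between -0.055 and 0.055 m and z of platform_green in the frame of basket below 0.012 m and angle between platform_green's own z axis and vertical below 0.12 rad and linear speed of each of platform_green, bottle_blue, bottle_red, bottle_yellow below 0.03 m/s and contact force between each of platform_green, bottle_blue, bottle_red, bottle_yellow and the fingers below 0.1 N and x of bottle_blue in the frame of tub_lid between -0.115 and 0.115 m and y of bottle_blue in the frame of tub_lid between -0.05 and 0.05 m and z of each of bottle_blue, bottle_red, bottle_yellow in the frame of tub_lid below 0.012 m and angle between each of bottle_blue, bottle_red, bottle_yellow's own z axis and vertical below 0.1 rad and x of bottle_red in the frame of tub_lid between -0.115 and 0.115 m and y of bottle_red in the frame of tub_lid between -0.05 and 0.05 m and x of bottle_yellow in the frame of tub_lid between -0.115 and 0.115 m and y of bottle_yellow in the frame of tub_lid between -0.05 and 0.05 m), for 0.2 s.
At the end, for the whole second after the job is handed in: Each bottle stands upright (within 0.1 rad) on the pad of its own colour, centre within 13 mm of the pad's centre; the green platform lies flat (within 0.12 rad), prints up, on the basket's floor; the orange platform is within 20 mm of where it was; all released and at rest (horizontal distance between bottle_blue and pad_blue below 0.013 m and z of bottle_blue in the frame of pad_blue below 0.008 m and angle between each of bottle_blue, bottle_red, bottle_yellow's own z axis and vertical below 0.1 rad and linear speed of each of bottle_blue, bottle_red, bottle_yellow, platform_green below 0.03 m/s and contact force between each of bottle_blue, bottle_red, bottle_yellow, platform_green and the fingers below 0.1 N and horizontal distance between bottle_red and pad_red below 0.013 m and z of bottle_red in the frame of pad_red below 0.008 m and horizontal distance between bottle_yellow and pad_yellow below 0.013 m and z of bottle_yellow in the frame of pad_yellow below 0.008 m and x of platform_green in the frame of basket between -0.08 and 0.08 m and y of platform_green in the frame of basket between -0.055 and 0.055 m and z of platform_green in the frame of basket below 0.012 m and angle between platform_green's own z axis and vertical below 0.12 rad and distance of platform_orange from where it was at the start of the episode below 0.02 m); the robot touches nothing.
It fails at once if the orange platform is moved by more than 20 mm (distance of platform_orange from where it was at the start of the episode above 0.02 m).
It fails at once if the green platform is dropped or thrown instead of set down (linear speed of platform_green above 0.7 m/s and contact force between platform_green and the fingers below 0.02 N).
It also fails if it takes over 134 s, if anything falls off the work surface, if the arm or the gripper's body presses on something with over 40 N, if the wrist force passes 120 N, or if a joint passes its speed limit or range.

### The arm

A 6-joint arm with a two-finger parallel gripper is mounted at the origin on the work surface. World frame = base frame: x ahead of the robot, y to its left, z up, the work surface at z = 0. Lengths are in m, angles in degrees, forces in N, time in s.
With the tool pointing down it reaches from about 0.275 to 0.725 m from the base axis. Payload 5.6 kg.
Tool frame: the origin (TCP) lies at the very end of the fingers, on their centre line; the grasp point (between the pads) lies 19 mm behind it; z points along the fingers, y is the direction in which the jaws open and shut (so a half turn about z gives the same grasp; the last joint's range is limited). The gripper opens to 85 mm and grips with 20 to 120 N. Pads are 22 mm wide; open, the fingers measure 114 mm over their backs; the gripper's body (76 mm by 85 mm) begins 54 mm behind the grasp point. The pads swing forward as they close: fully open they stand 13 mm farther back than shut.
Start: joints at [92.911, 14.616, 6.199, 0, -81.583, -16.306], TCP at [0.127, 0.535, 0.231] pointing down, gripper open.
Joint ranges: [-168.99, 168.99], [-69.2, 112.95], [-62.41, 85.93], [-164.36, 98.24], [-168.68, -3.75], [-174.98, 174.98]. Speed limits (degrees/s): [147.25, 147.25, 180, 180, 180, 180].

### API

Orientations are given as a 3x3 rotation matrix whose columns are the frame's x, y, z axes.
In Python, from cell import bot gives the robot as it stands.
- The arm moves only by the tool move_arm, never from a script. Its argument "moves" is a list of rows, each a list of 3 entries, a list of its own where there are three numbers: the finger opening in m, from 0 to 0.0854, then the shift along the world's x, y, z in m, then the turn about the world's z in rad. A call has 1 to 10 rows; each row is the pose to reach, as a shift and turn from the pose measured when the call began; what a row does not reach only later rows make up. A row lasts 1/12 s, in which the tool goes at most 41.7 mm and 7.16 degrees, less where a joint would pass 70% of its speed; a pose out of reach is approached as far as the arm can. A call with a gripper value outside its range is refused whole. The fingers move at their own pace and stop on an object; the grip force is fixed at half the most. Time passes only in rows, so rows that repeat a pose let the fingers close. It gives the time, the measured TCP pose, the force and the opening at its end, in the units of the state.
- bot.get_state(): the state, without advancing time (a new reading comes with each control period).
- bot.snapshot(name): name is "scene" or "top"; returns a dict with "image" (400x640x3 uint8, blue, green, red), "depth" (400x640 float32, m along the optical axis (not along the pixel's ray), 0 where there is no reading), "intrinsics" (3x3 intrinsics, pixels), "camera_from_world" (4x4, takes a point from world to camera coordinates). Camera axes: x right, y down, z forward; pixel columns grow to the right and rows downward; lengths in m; the calibration is good to about 2 mm. A picture is of the moment at which its call begins.
- bot.hand_in(): hands the job in, once; it reports no verdict.
The state is a dict: "time_s": time; "joint_positions": joint angles; "joint_velocities": joint speeds; "joint_efforts": joint torques, N m; "position": TCP position; "orientation": TCP orientation; "force": force on the tool from outside, world axes, zero at the start; "torque": the same for the moment, N m; "width": finger opening in m.
Only numpy, scipy, OpenCV 4.12 (cv2) and the standard library are available. Lean on these libraries where they do the work, as an engineer would, in place of code of your own. Each camera call takes 0.05 s, during which the arm holds its last target. There are 200 camera calls.

## Working session

There is one attempt and no reset: what is moved stays moved. The work goes in short steps, Python scripts to look and compute and a tool call to move; the robot and the scene stay as the last step left them, time stands still between calls to the robot, and variables do not carry over. Pictures are saved under pics/ and viewed, on a budget of 14 in all, crops included, one or two more only if the job needs it, and the job is handed in when it is done.

Besides the shell and the picture viewer there is one more tool, called after "Emit:" in YAML: its name, and indented under it one key for each argument. move_arm: Moves the arm, as the interface text tells. Its arguments: {"type":"object","properties":{"moves":{"type":"array"}},"required":["moves"]}

```bash
ls; mkdir -p pics; cat > h.py <<'E'
import numpy as np, cv2
from cell import bot
def snap(n):
    s=bot.snapshot(n); return s
def world(s,u,v,z=None):
    K=s["intrinsics"];T=np.linalg.inv(s["camera_from_world"])
    r=T[:3,:3]@np.linalg.inv(K)@np.array([u,v,1.]); o=T[:3,3]
    if z is None:
        d=s["depth"][int(round(v)),int(round(u))]; return o+r*d
    return o+r*(z-o[2])/r[2]
def cloud(s):
    K=s["intrinsics"];T=np.linalg.inv(s["camera_from_world"])
    v,u=np.mgrid[:400,:640]; p=np.stack([u,v,np.ones_like(u)],-1)@np.linalg.inv(K).T*s["depth"][...,None]
    return p@T[:3,:3].T+T[:3,3]
def save(img,n,f=1):
    cv2.imwrite("pics/"+n+".png",cv2.resize(img,None,fx=f,fy=f,interpolation=cv2.INTER_CUBIC))
E
python3 - <<'E'
from h import *
for n in("top","scene"):
    s=snap(n); save(s["image"],n+"0",1.25); np.savez(n+"0.npz",**s)
    T=np.linalg.inv(s["camera_from_world"]);print(n,T.round(3),s["intrinsics"])
print(bot.get_state())
E
```

```text
pics
top [[ 0.007 -0.975  0.221  0.416]
 [-1.    -0.008 -0.005  0.03 ]
 [ 0.007 -0.221 -0.975  0.974]
 [ 0.     0.     0.     1.   ]] [[418.78821187   0.         315.59183642]
 [  0.         418.78821187 204.60915569]
 [  0.           0.           1.        ]]
scene [[-0.788  0.408 -0.462  1.045]
 [ 0.616  0.545 -0.569  0.555]
 [ 0.02  -0.732 -0.681  0.691]
 [ 0.     0.     0.     1.   ]] [[399.50326113   0.         321.62695958]
 [  0.         399.50326113 204.34852734]
 [  0.           0.           1.        ]]
{'time_s': 0.1, 'joint_positions': array([ 9.29109311e+01,  1.46513323e+01,  6.13790767e+00, -2.30503039e-02,
       -8.15819204e+01, -1.63049909e+01]), 'joint_velocities': array([-0.15803756, -0.01849602,  0.23225856,  0.03324428, -0.03602998,
       -0.04994968]), 'joint_efforts': array([-2.57790736e-03, -3.87598801e+01,  2.38476098e+01,  5.37783176e+00,
       -3.72455412e-03, -3.55831055e-06]), 'position': array([0.12726979, 0.53462885, 0.23047258]), 'orientation': array([[ 9.72786192e-01, -2.31704397e-01, -3.12948517e-04],
       [-2.31704593e-01, -9.72784741e-01, -1.68213420e-03],
       [ 8.53263485e-05,  1.70886853e-03, -9.99998536e-01]]), 'force': array([-0.36222361,  0.6179188 ,  0.29262581]), 'torque': array([ 0.02879831, -0.00169615, -0.01872575]), 'width': 0.08532888385545813}
```

View pics/top0.png

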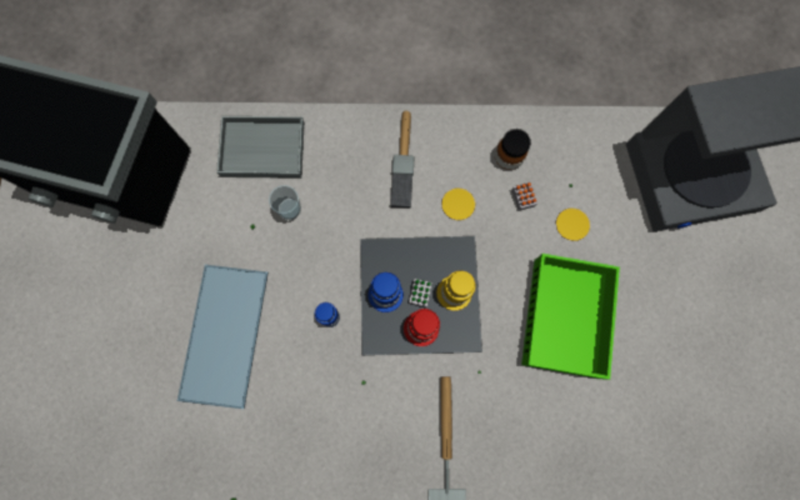

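View pics/scene0.png

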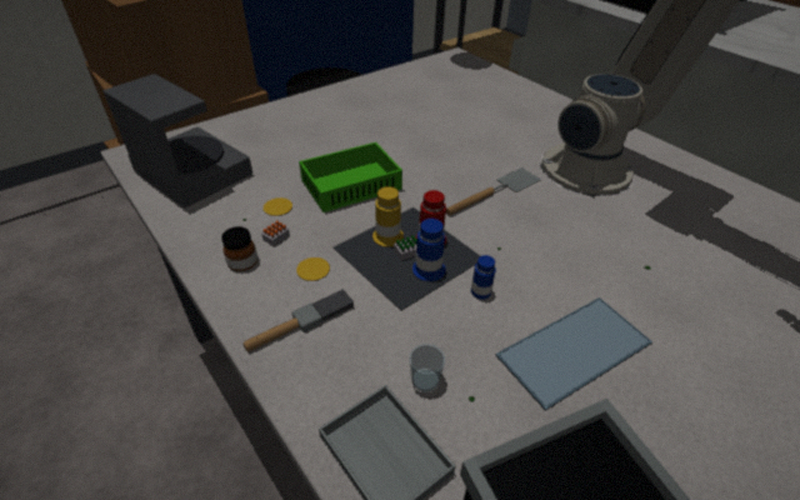

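Candidates (px in the 1.25x top picture). Blue bottle: large (386,292) on the mat, or small (326,314) off it, so the large one. Yellow pad: under the bottle (459,297), or (458,204), or (573,224), so the mat one, nearest the base. Lid: flat (224,337), or the rimmed tray (262,147), so the flat one. Platform: green (421,292), orange (525,195) left alone. I'll measure these now and check with a close crop.

```bash
python3 - <<'E'
from h import *
s=dict(np.load("top0.npz")); im=s["image"]; P=cloud(s); hsv=cv2.cvtColor(im,cv2.COLOR_BGR2HSV)
H,S,V=[hsv[...,i].astype(int) for i in range(3)]
x,y,z=P[...,0],P[...,1],P[...,2]
def big(m):
    n,l,st,c=cv2.connectedComponentsWithStats(m.astype(np.uint8)); i=1+np.argmax(st[1:,4]); return l==i
col=dict(blue=(H>100)&(H<130)&(S>150),red=((H<8)|(H>172))&(S>150),yellow=(H>18)&(H<32)&(S>150))
roi=np.zeros_like(S,bool); roi[185:290,285:390]=1
for k,m in col.items():
    t=m&roi&(z>.103); p=P[t]; c,r=cv2.minEnclosingCircle(np.argwhere(t)[:,::-1].astype(np.float32))
    print(k,t.sum(),p.mean(0).round(4),"circ@.116",world(s,*c,.116).round(4),r)
def quad(m,zz,n):
    p=np.argwhere(m)[:,::-1]; w=np.array([world(s,u,v,zz)[:2] for u,v in p],np.float32)
    (c,wh,a)=cv2.minAreaRect(w); print(n,np.round(c,4),np.round(wh,4),round(a,2))
quad(big((H>95)&(H<115)&(S>40)&(S<150)&(abs(z)<.02)&(y>.2)&(x<.5)),.005,"lid")
quad(big((V<75)&(S<80)&(z<.02)&(abs(y)<.2)&(x<.6)),.003,"mat")
g=big((H>45)&(H<70)&(S>150)&(y<-.1)); quad(g&(z>.045),.055,"basket rim"); quad(g&(z<.02),.005,"bfloor")
t=roi&(z>.012)&(z<.04)&(np.hypot(x-.40,y+.055)<.04)
print("plat",t.sum())
c=P[t]; print(c.min(0).round(3),c.max(0).round(3),c.mean(0).round(3))
for n,(u,v) in dict(sb=(261,251),scr=(357,325),glass=(228,164),tray=(210,117),wall=(110,100),jar=(411,115),ham=(322,131),prn=(560,120)).items(): print(n,P[v,u].round(3))
save(im[180:300,270:400],"crop1",5)
E
```

```text
blue 325 [0.56   0.0409 0.1219] circ@.116 [0.557  0.0427 0.116 ] 12.180312156677246
red 329 [ 0.4988 -0.0245  0.122 ] circ@.116 [ 0.4966 -0.0216  0.116 ] 12.124761581420898
yellow 324 [ 0.5638 -0.0856  0.1192] circ@.116 [ 0.5643 -0.0859  0.116 ] 10.253274917602539
lid [0.4342 0.3426] [0.1189 0.1451] 83.75
mat [ 0.5613 -0.0545] [0.0456 0.016 ] 8.21
basket rim [ 0.5204 -0.2907] [0.143 0.2  ] 80.24
bfloor [ 0.5209 -0.2941] [0.141  0.1986] 80.15
plat 0Traceback (most recent call last):
  File "<stdin>", line 20, in <module>
    return umr_minimum(a, axis, None, out, keepdims, initial, where)
ValueError: zero-size array to reduction operation minimum which has no identity
```

```bash
python3 - <<'E'
from h import *
s=dict(np.load("top0.npz")); im=s["image"]; P=cloud(s)
x,y,z=P[...,0],P[...,1],P[...,2]
def pts(l,zz,n):
    w=np.array([world(s,u/1.25-.1,v/1.25-.1,zz)[:2] for u,v in l],np.float32); c,wh,a=cv2.minAreaRect(w)
    print(n,w.mean(0).round(4),np.round(c,4),np.round(wh,4),round(a,2)); print(w.round(3).tolist())
pts([(206,266),(267,271),(243,407),(180,401)],.005,"lid")
pts([(361,239),(474,237),(481,352),(362,354)],.003,"mat")
pts([(412,281),(433,282),(429,306),(409,304)],.023,"plat")
hsv=cv2.cvtColor(im,cv2.COLOR_BGR2HSV)
for n,(u,v) in dict(lid=(178,270),table=(240,300),mat=(300,275),mat2=(370,275),sb=(261,251),scr=(357,325),glass=(228,164),tray=(210,117),wall=(110,100),jar=(411,115),ham=(322,131),prn=(560,120)).items(): print(n,P[v,u].round(3),hsv[v,u])
save(im[180:295,275:400],"crop1",5)
E
```

```text
lid [0.4852 0.3352] [0.4854 0.3346] [0.1156 0.25  ] 84.18
[[0.6129999756813049, 0.3799999952316284], [0.6039999723434448, 0.2639999985694885], [0.3569999933242798, 0.2919999957084656], [0.367000013589859, 0.4050000011920929]]
mat [ 0.5626 -0.0227] [ 0.5624 -0.0229] [0.2173 0.2179] 1.55
[[0.6679999828338623, 0.08900000154972076], [0.6740000247955322, -0.12800000607967377], [0.4569999873638153, -0.13500000536441803], [0.4519999921321869, 0.08299999684095383]]
plat [ 0.5613 -0.0239] [ 0.5617 -0.0244] [0.0386 0.0464] 82.65
[[0.5839999914169312, -0.00800000037997961], [0.5820000171661377, -0.04699999839067459], [0.5379999876022339, -0.039000000804662704], [0.5410000085830688, -0.0020000000949949026]]
lid [0.479 0.338 0.004] [ 99  50 158]
table [0.413 0.194 0.001] [ 25  10 160]
mat [0.47  0.059 0.005] [95 17 92]
mat2 [ 0.471 -0.101  0.003] [ 99  18 102]
sb [0.516 0.14  0.081] [110 199 156]
scr [ 0.362 -0.068  0.02 ] [ 17 126 150]
glass [0.734 0.237 0.006] [ 95  27 123]
tray [0.857 0.289 0.003] [ 79  17 118]
wall [0.8   0.436 0.204] [75 20 50]
jar [ 0.836 -0.196  0.071] [120  28  18]
ham [0.815 0.01  0.022] [ 80  17 135]
prn [ 0.77  -0.463  0.196] [105  18  28]
```

View pics/crop1.png

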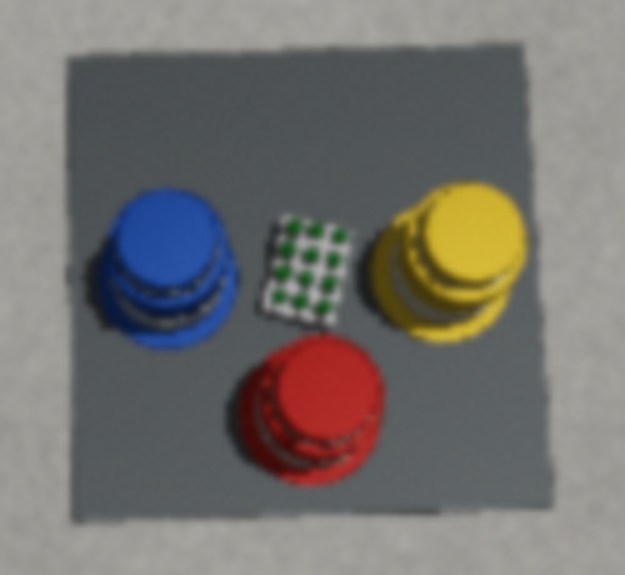

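The crop confirms it: large blue (167,235), red (329,385), yellow (475,232) and the green-bud platform (308,270) on the mat. The bottles sit on the pads as the mat geometry predicts. Starting with blue.

Emit:
move_arm:
  moves:
    - [0.085,[0.026,-0.03,0],0]
    - [0.085,[0.052,-0.06,0],0]
    - [0.085,[0.079,-0.09,0],0]
    - [0.085,[0.105,-0.12,0],0]
    - [0.085,[0.132,-0.15,0],0]
    - [0.085,[0.158,-0.18,0],0]
    - [0.085,[0.184,-0.21,0],0]
    - [0.085,[0.211,-0.24,0],0]
    - [0.085,[0.238,-0.27,0],0]
    - [0.085,[0.264,-0.3,0],0]

```text
time_s: 0.93
position: [0.392, 0.2328, 0.2304]
orientation: [[0.973, -0.231, -0.001], [-0.231, -0.973, -0.002], [-0.0, 0.002, -1.0]]
force: [0.8, 2.1, -0.4]
width: 0.0849
```

Emit:
move_arm:
  moves:
    - [0.085,[0.026,-0.03,0],0]
    - [0.085,[0.052,-0.059,0],0]
    - [0.085,[0.079,-0.09,0],0]
    - [0.085,[0.105,-0.119,0],0]
    - [0.085,[0.132,-0.15,0],0]
    - [0.085,[0.155,-0.176,0],0]
    - [0.085,[0.168,-0.191,0],0]
    - [0.085,[0.168,-0.191,-0.03],0]
    - [0.085,[0.168,-0.191,-0.065],0]
    - [0.085,[0.168,-0.191,-0.09],0]

```text
time_s: 1.77
position: [0.5589, 0.0412, 0.1372]
orientation: [[0.972, -0.233, -0.004], [-0.233, -0.972, -0.001], [-0.003, 0.002, -1.0]]
force: [-0.0, -0.3, -0.7]
width: 0.0856
```

```bash
python3 - <<'E'
from h import *
s=snap("scene"); save(s["image"][100:300,200:440],"s1",3.3)
E
```

```text
(no output)
```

View pics/s1.png

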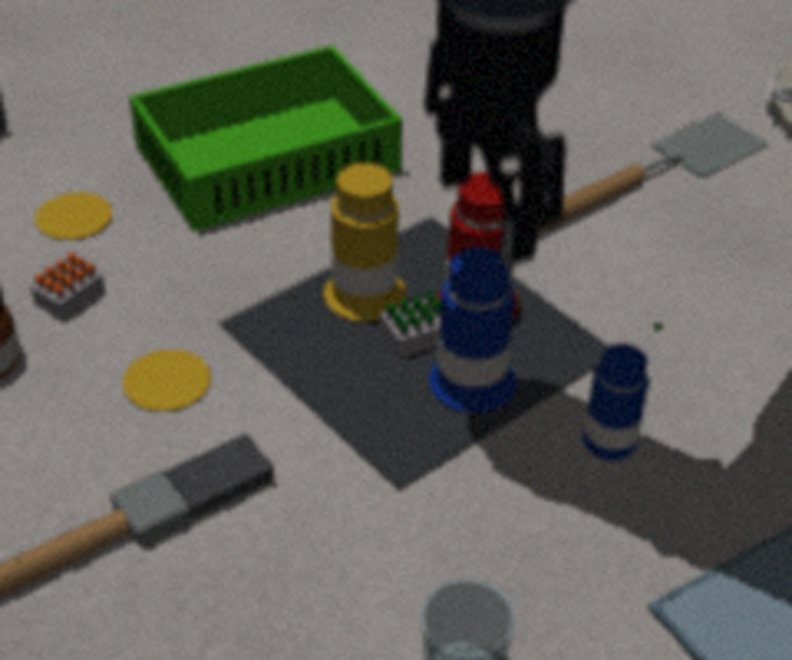

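```bash
python3 - <<'E'
from h import *
s=dict(np.load("scene0.npz"))
def pj(p):
    c=s["camera_from_world"]@np.r_[p,1]; q=s["intrinsics"]@c[:3]; q=q[:2]/q[2]; return ((q-[200,100])*3.3).round(0)
print(pj([.56,.041,.116]),pj([.56,.041,.006]),pj([.559,.041,.137]),pj([.549,.0,.15]),pj([.569,.082,.15]))
E
```

```text
[481. 262.] [472. 376.] [484. 237.] [457. 187.] [515. 259.]
```

The projections match: cap (481,262) and fingertips (457,187) and (515,259) are where expected. Descend and grip.

Emit:
move_arm:
  moves:
    - [0.085,[0.001,0,-0.03],0]
    - [0.085,[0.001,0,-0.06],0]
    - [0.085,[0.001,0,-0.082],0]
    - [0.085,[0.001,0,-0.082],0]
    - [0.04,[0.001,0,-0.082],0]
    - [0.04,[0.001,0,-0.082],0]
    - [0.04,[0.001,0,-0.082],0]
    - [0.04,[0.001,0,-0.082],0]
    - [0.04,[0.001,0,-0.082],0]
    - [0.04,[0.001,0,-0.082],0]

```text
time_s: 2.65
position: [0.5588, 0.0416, 0.0528]
orientation: [[0.972, -0.233, -0.007], [-0.233, -0.973, -0.001], [-0.007, 0.003, -1.0]]
force: [-0.0, 0.8, 5.6]
width: 0.0507
```

Emit:
move_arm:
  moves:
    - [0.04,[0,0,0.015],0]
    - [0.04,[0,0,0.04],0]
    - [0.04,[0,0,0.07],0]
    - [0.04,[0,0,0.1],0]
    - [0.04,[0,0.02,0.12],0]
    - [0.04,[0,0.05,0.13],0]
    - [0.04,[0,0.08,0.13],0]
    - [0.04,[0,0.115,0.13],0]
    - [0.04,[0,0.15,0.13],0]
    - [0.04,[0,0.185,0.13],0]

```text
time_s: 3.48
position: [0.5582, 0.2281, 0.1835]
orientation: [[0.972, -0.233, -0.007], [-0.233, -0.972, -0.001], [-0.007, 0.002, -1.0]]
force: [1.4, -0.1, -1.7]
width: 0.0507
```

Emit:
move_arm:
  moves:
    - [0.04,[0,0.03,0],0]
    - [0.04,[0,0.06,-0.01],0]
    - [0.04,[0,0.085,-0.03],0]
    - [0.04,[0,0.1,-0.05],0]
    - [0.04,[0,0.1,-0.075],0]
    - [0.04,[0,0.1,-0.095],0]
    - [0.04,[0,0.1,-0.11],0]
    - [0.04,[0,0.1,-0.115],0]

```text
time_s: 4.15
position: [0.5564, 0.3272, 0.0655]
orientation: [[0.972, -0.233, -0.012], [-0.233, -0.972, -0.004], [-0.011, 0.006, -1.0]]
force: [0.8, -0.5, -2.4]
width: 0.0512
```

Emit:
move_arm:
  moves:
    - [0.04,[0.001,0,-0.006],0]
    - [0.04,[0.001,0,-0.011],0]
    - [0.04,[0.001,0,-0.0135],0]
    - [0.04,[0.001,0,-0.0135],0]
    - [0.04,[0.001,0,-0.0135],0]

```text
time_s: 4.57
position: [0.5579, 0.3274, 0.0529]
orientation: [[0.972, -0.234, -0.011], [-0.234, -0.972, -0.003], [-0.01, 0.005, -1.0]]
force: [-0.2, 0.0, -2.3]
width: 0.0508
```

Emit:
move_arm:
  moves:
    - [0.04,[0,0,-0.001],0]
    - [0.04,[0,0,-0.001],0]
    - [0.065,[0,0,-0.001],0]
    - [0.085,[0,0,-0.001],0]
    - [0.085,[0,0,-0.001],0]
    - [0.085,[0,0,-0.001],0]
    - [0.085,[0,0,0.02],0]
    - [0.085,[0,0,0.05],0]
    - [0.085,[0,0,0.08],0]
    - [0.085,[0,0,0.11],0]

```text
time_s: 5.4
position: [0.5578, 0.3273, 0.1643]
orientation: [[0.972, -0.233, -0.011], [-0.233, -0.972, -0.003], [-0.01, 0.005, -1.0]]
force: [1.0, 0.2, 0.4]
width: 0.085
```

Emit:
move_arm:
  moves:
    - [0.085,[0,-0.03,0.01],0]
    - [0.085,[0.001,-0.07,0.02],0]
    - [0.085,[0.001,-0.11,0.02],0]
    - [0.085,[0.002,-0.15,0.02],0]
    - [0.085,[0.003,-0.19,0.02],0]
    - [0.085,[0.003,-0.23,0.02],0]
    - [0.085,[0.004,-0.27,0.02],0]
    - [0.085,[0.005,-0.31,0.02],0]
    - [0.085,[0.006,-0.35,0.02],0]
    - [0.085,[0.006,-0.39,0.02],0]

```text
time_s: 6.23
position: [0.5636, -0.0647, 0.1847]
orientation: [[0.972, -0.233, -0.01], [-0.233, -0.972, -0.003], [-0.009, 0.005, -1.0]]
force: [1.2, -0.6, 0.2]
width: 0.0851
```

Emit:
move_arm:
  moves:
    - [0.085,[0.0,-0.022,0],0]
    - [0.085,[0.001,-0.022,-0.01],0]
    - [0.085,[0.001,-0.022,-0.04],0]
    - [0.085,[0.001,-0.022,-0.07],0]
    - [0.085,[0.001,-0.022,-0.1],0]
    - [0.085,[0.001,-0.022,-0.125],0]
    - [0.085,[0.001,-0.022,-0.131],0]
    - [0.085,[0.001,-0.022,-0.131],0]
    - [0.04,[0.001,-0.022,-0.131],0]
    - [0.04,[0.001,-0.022,-0.131],0]

```text
time_s: 7.07
position: [0.5662, -0.0865, 0.0558]
orientation: [[0.973, -0.233, -0.006], [-0.233, -0.973, -0.003], [-0.005, 0.005, -1.0]]
force: [0.3, 0.1, 1.3]
width: 0.0634
```

Emit:
move_arm:
  moves:
    - [0.04,[0,0,0],0]
    - [0.04,[0,0,0],0]
    - [0.04,[0,0,0],0]
    - [0.04,[0,0,0],0]
    - [0.04,[0,0,0],0]

```text
time_s: 7.48
position: [0.5675, -0.0865, 0.0576]
orientation: [[0.973, -0.232, -0.003], [-0.232, -0.973, -0.003], [-0.002, 0.004, -1.0]]
force: [-0.6, 0.4, 6.7]
width: 0.0506
```

Emit:
move_arm:
  moves:
    - [0.04,[0,0,0.015],0]
    - [0.04,[0,0,0.04],0]
    - [0.04,[0,0,0.07],0]
    - [0.04,[0,0,0.1],0]
    - [0.04,[-0.003,0.015,0.13],0]
    - [0.04,[-0.008,0.04,0.14],0]
    - [0.04,[-0.015,0.075,0.14],0]
    - [0.04,[-0.022,0.11,0.14],0]
    - [0.04,[-0.029,0.145,0.14],0]
    - [0.04,[-0.036,0.18,0.14],0]

```text
time_s: 8.32
position: [0.5303, 0.095, 0.1972]
orientation: [[0.973, -0.233, -0.004], [-0.233, -0.973, -0.003], [-0.003, 0.004, -1.0]]
force: [0.3, 0.1, -2.2]
width: 0.0506
```

Emit:
move_arm:
  moves:
    - [0.04,[-0.007,0.035,0],0]
    - [0.04,[-0.014,0.07,0],0]
    - [0.04,[-0.021,0.105,0],0]
    - [0.04,[-0.028,0.14,0],0]
    - [0.04,[-0.035,0.175,0],0]
    - [0.04,[-0.042,0.21,0],0]
    - [0.04,[-0.046,0.232,-0.01],0]
    - [0.04,[-0.046,0.24,-0.03],0]
    - [0.04,[-0.046,0.241,-0.06],0]
    - [0.04,[-0.046,0.241,-0.09],0]

```text
time_s: 9.15
position: [0.4838, 0.3372, 0.1062]
orientation: [[0.973, -0.232, -0.004], [-0.232, -0.973, -0.002], [-0.003, 0.003, -1.0]]
force: [0.4, 0.1, -4.4]
width: 0.0509
```

Target TCP z ≈ 0.0566.

Emit:
move_arm:
  moves:
    - [0.04,[0,0,-0.02],0]
    - [0.04,[0,0,-0.037],0]
    - [0.04,[0,0,-0.046],0]
    - [0.04,[0,0,-0.0495],0]
    - [0.04,[0,0,-0.0495],0]
    - [0.04,[0,0,-0.0495],0]

```text
time_s: 9.65
position: [0.484, 0.3373, 0.0571]
orientation: [[0.973, -0.232, -0.003], [-0.232, -0.973, -0.001], [-0.003, 0.002, -1.0]]
force: [0.6, -0.8, -3.0]
width: 0.051
```

Emit:
move_arm:
  moves:
    - [0.04,[0,0,-0.001],0]
    - [0.065,[0,0,-0.001],0]
    - [0.085,[0,0,-0.001],0]
    - [0.085,[0,0,-0.001],0]
    - [0.085,[0,0,-0.001],0]
    - [0.085,[0,0,0.02],0]
    - [0.085,[0,0,0.05],0]
    - [0.085,[0,0,0.085],0]
    - [0.085,[0,-0.01,0.12],0]
    - [0.085,[0,-0.05,0.125],0]

```text
time_s: 10.48
position: [0.4871, 0.2918, 0.1887]
orientation: [[0.974, -0.227, 0.007], [-0.227, -0.974, 0.006], [0.006, -0.007, -1.0]]
force: [1.7, -0.6, 1.4]
width: 0.085
```

Emit:
move_arm:
  moves:
    - [0.085,[0.001,-0.03,0],0]
    - [0.085,[0.003,-0.07,0],0]
    - [0.085,[0.005,-0.11,0],0]
    - [0.085,[0.006,-0.15,0],0]
    - [0.085,[0.008,-0.19,0],0]
    - [0.085,[0.01,-0.23,0],0]
    - [0.085,[0.012,-0.265,0],0]
    - [0.085,[0.0135,-0.29,0],0]
    - [0.085,[0.014,-0.303,0],0]
    - [0.085,[0.014,-0.303,-0.02],0]

```text
time_s: 11.32
position: [0.5036, -0.0138, 0.1725]
orientation: [[0.973, -0.23, 0.015], [-0.23, -0.973, 0.006], [0.014, -0.009, -1.0]]
force: [1.1, 0.9, -0.1]
width: 0.0852
```

Emit:
move_arm:
  moves:
    - [0.085,[-0.005,-0.011,0],0]
    - [0.085,[-0.005,-0.011,0],0]
    - [0.085,[-0.005,-0.011,-0.03],0]
    - [0.085,[-0.005,-0.011,-0.06],0]
    - [0.085,[-0.005,-0.011,-0.09],0]
    - [0.085,[-0.005,-0.011,-0.11],0]
    - [0.085,[-0.005,-0.011,-0.1165],0]
    - [0.085,[-0.005,-0.011,-0.1165],0]
    - [0.085,[-0.005,-0.011,-0.1165],0]

```text
time_s: 12.07
position: [0.4997, -0.0247, 0.0574]
orientation: [[0.973, -0.229, 0.017], [-0.229, -0.973, 0.005], [0.016, -0.009, -1.0]]
force: [0.3, -0.5, 1.3]
width: 0.0849
```

Emit:
move_arm:
  moves:
    - [0.04,[0,0,0],0]
    - [0.04,[0,0,0],0]
    - [0.04,[0,0,0],0]
    - [0.04,[0,0,0],0]
    - [0.04,[0,0,0],0]
    - [0.04,[0,0,0],0]

```text
time_s: 12.57
position: [0.5009, -0.0247, 0.0591]
orientation: [[0.973, -0.228, 0.02], [-0.229, -0.974, 0.005], [0.019, -0.01, -1.0]]
force: [-1.1, -0.6, 6.4]
width: 0.051
```

Emit:
move_arm:
  moves:
    - [0.04,[0,0,0.015],0]
    - [0.04,[0,0,0.04],0]
    - [0.04,[0,0,0.07],0]
    - [0.04,[0,0,0.1],0]
    - [0.04,[-0.004,0.015,0.13],0]
    - [0.04,[-0.01,0.04,0.14],0]
    - [0.04,[-0.018,0.075,0.14],0]
    - [0.04,[-0.026,0.11,0.14],0]
    - [0.04,[-0.035,0.145,0.14],0]
    - [0.04,[-0.043,0.18,0.14],0]

```text
time_s: 13.4
position: [0.4567, 0.1566, 0.1992]
orientation: [[0.973, -0.229, 0.02], [-0.229, -0.973, 0.006], [0.018, -0.01, -1.0]]
force: [1.2, 0.5, -3.5]
width: 0.0505
```

Emit:
move_arm:
  moves:
    - [0.04,[-0.008,0.035,0],0]
    - [0.04,[-0.017,0.07,0],0]
    - [0.04,[-0.025,0.105,0],0]
    - [0.04,[-0.034,0.14,0],0]
    - [0.04,[-0.042,0.17,0],0]
    - [0.04,[-0.045,0.185,-0.01],0]
    - [0.04,[-0.045,0.188,-0.035],0]
    - [0.04,[-0.045,0.188,-0.065],0]
    - [0.04,[-0.045,0.188,-0.095],0]
    - [0.04,[-0.045,0.188,-0.115],0]

```text
time_s: 14.23
position: [0.4101, 0.3431, 0.0807]
orientation: [[0.973, -0.23, 0.016], [-0.23, -0.973, 0.003], [0.015, -0.007, -1.0]]
force: [0.5, -0.7, -2.5]
width: 0.0506
```

Emit:
move_arm:
  moves:
    - [0.04,[0.003,0,-0.01],0]
    - [0.04,[0.003,0,-0.018],0]
    - [0.04,[0.003,0,-0.0225],0]
    - [0.04,[0.003,0,-0.0225],0]
    - [0.04,[0.003,0,-0.0225],0]

```text
time_s: 14.65
position: [0.4134, 0.3434, 0.0589]
orientation: [[0.973, -0.23, 0.017], [-0.23, -0.973, 0.004], [0.016, -0.008, -1.0]]
force: [0.5, -0.5, -2.5]
width: 0.0507
```

```bash
python3 - <<'E'
from h import *
s=snap("scene"); save(s["image"][100:330,300:560],"s2",3)
E
```

```text
(no output)
```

View pics/s2.png

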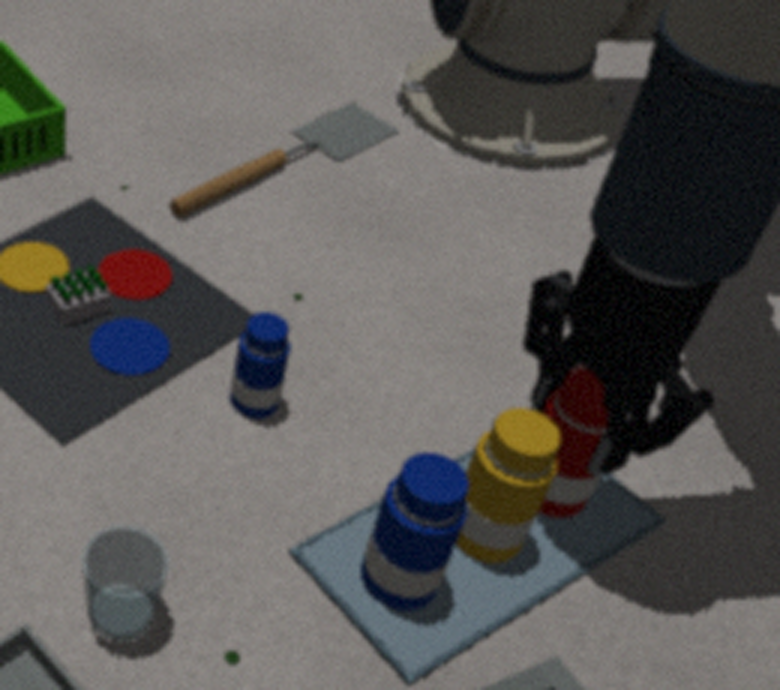

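Blue (415,530) and yellow (510,490) stand upright on the lid. Red (575,450) is in the jaws just above it, and all three pads are bare. Release red.

Emit:
move_arm:
  moves:
    - [0.04,[0,0,-0.001],0]
    - [0.065,[0,0,-0.001],0]
    - [0.085,[0,0,-0.001],0]
    - [0.085,[0,0,-0.001],0]
    - [0.085,[0,0,-0.001],0]
    - [0.085,[0,0,0.02],0]
    - [0.085,[0,0,0.055],0]
    - [0.085,[0,0,0.09],0]
    - [0.085,[0,0,0.12],0]
    - [0.085,[-0.02,-0.03,0.14],0]

```text
time_s: 15.53
position: [0.3962, 0.3169, 0.2014]
orientation: [[0.973, -0.229, 0.021], [-0.229, -0.973, 0.007], [0.019, -0.012, -1.0]]
force: [0.8, 0.1, 0.5]
width: 0.0851
```

Emit:
move_arm:
  moves:
    - [0.085,[0,-0.03,0],0]
    - [0.085,[0,-0.07,0],0]
    - [0.085,[0,-0.11,0],0]
    - [0.085,[0,-0.14,0],0]
    - [0.085,[0,-0.15,0],0]

```text
time_s: 15.95
position: [0.3956, 0.1637, 0.202]
orientation: [[0.973, -0.23, 0.022], [-0.231, -0.973, 0.007], [0.02, -0.012, -1.0]]
force: [0.7, 0.4, -0.4]
width: 0.0851
```

```bash
python3 - <<'E'
from h import *
s=snap("top"); np.savez("top1.npz",**s); im=s["image"]
save(im[150:350,110:430],"top1",2.5)
hsv=cv2.cvtColor(im,cv2.COLOR_BGR2HSV); H,S,V=[hsv[...,i].astype(int) for i in range(3)]
P=cloud(s)
for k,m in dict(blue=(H>100)&(H<130)&(S>150),red=((H<8)|(H>172))&(S>150),yellow=(H>18)&(H<32)&(S>150),buds=(H>45)&(H<85)&(S>60)).items():
    n,l,st,c=cv2.connectedComponentsWithStats(m.astype(np.uint8))
    for i in range(1,n):
        if st[i,4]>15 and st[i,1]>170: print(k,st[i],world(s,*c[i],.006).round(4),P[l==i][:,2].max().round(3))
E
```

```text
blue [543 178  10   4  19] [ 0.7021 -0.534   0.006 ] 0.039
blue [161 217  30  25 517] [0.5733 0.3521 0.006 ] 0.119
blue [295 222  27  28 591] [0.5609 0.0416 0.006 ] 0.974
blue [252 243  18  17 234] [0.5242 0.1511 0.006 ] 0.088
red [323 249  28  28 612] [ 0.499  -0.0247  0.006 ] 0.974
yellow [349 221  28  27 592] [ 0.5653 -0.0864  0.006 ] 0.974
yellow [152 254  31  23 534] [0.4895 0.3634 0.006 ] 0.974
buds [ 417  202   79  102 6506] [ 0.5228 -0.3035  0.006 ] 0.974
```

View pics/top1.png

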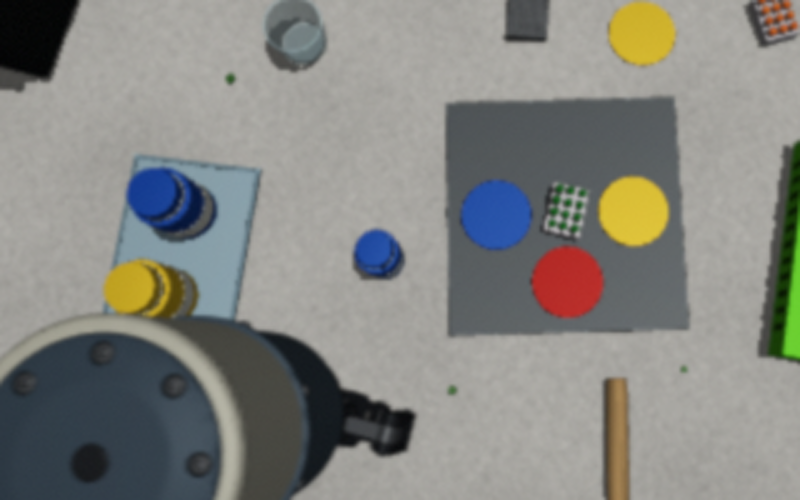

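Lid at left holds blue (165,200) and yellow (150,290), with red hidden under the arm. The mat has blue, yellow and red pads at (496,214), (633,211) and (568,282), and the green platform untouched at (566,211), yaw about -8°.

Emit:
move_arm:
  moves:
    - [0.085,[0.023,-0.026,0],0.02]
    - [0.085,[0.046,-0.053,0],0.04]
    - [0.085,[0.07,-0.08,0],0.06]
    - [0.085,[0.094,-0.107,0],0.08]
    - [0.085,[0.118,-0.134,0],0.09]
    - [0.085,[0.142,-0.161,0],0.09]
    - [0.085,[0.16,-0.181,-0.01],0.09]
    - [0.085,[0.166,-0.188,-0.03],0.09]
    - [0.085,[0.166,-0.188,-0.06],0.09]
    - [0.085,[0.166,-0.188,-0.1],0.09]

```text
time_s: 16.83
position: [0.5647, -0.0242, 0.1029]
orientation: [[0.989, -0.143, 0.027], [-0.144, -0.99, 0.01], [0.026, -0.014, -1.0]]
force: [0.5, 1.2, -0.4]
width: 0.0847
```

```bash
python3 - <<'E'
from h import *
s=dict(np.load("top1.npz")); print(world(s,336.7,234.4,.03))
for u,v in [(552,182),(588,187),(583,238),(543,237)]: print(world(s,110+u/2.5-.3,150+v/2.5-.3,.026).round(4))
s=snap("scene"); im=s["image"]
save(im[130:260,230:400],"s3",4)
hsv=cv2.cvtColor(im,cv2.COLOR_BGR2HSV)
E
```

```text
[ 0.56033862 -0.0239316   0.03      ]
[ 0.5884 -0.01    0.026 ]
[ 0.584  -0.0431  0.026 ]
[ 0.537  -0.0381  0.026 ]
[ 0.5376 -0.0018  0.026 ]
```

View pics/s3.png

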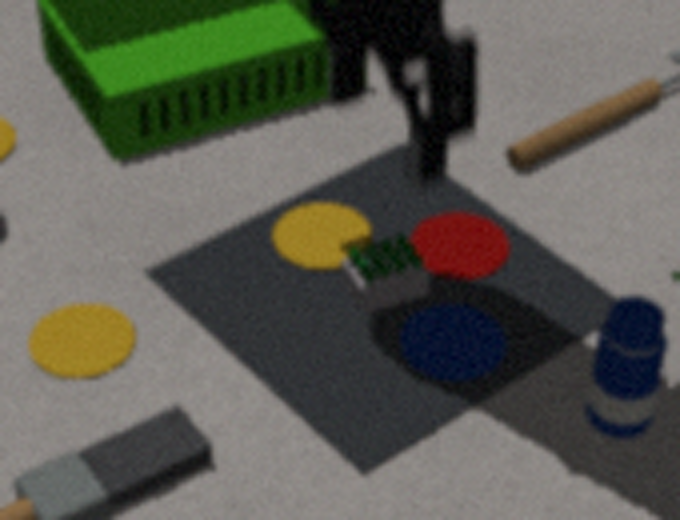

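Tool above the platform, fingers at (345,80) and (430,160), straddling the buds at (385,258). Descend.

Emit:
move_arm:
  moves:
    - [0.085,[-0.003,0,-0.025],0]
    - [0.085,[-0.003,0,-0.055],0]
    - [0.085,[-0.003,0,-0.08],0]
    - [0.085,[-0.003,0,-0.092],0]
    - [0.085,[-0.003,0,-0.096],0]
    - [0.085,[-0.003,0,-0.096],0]
    - [0.085,[-0.003,0,-0.096],0]

```text
time_s: 17.47
position: [0.5558, -0.0234, -0.0024]
orientation: [[0.989, -0.144, 0.011], [-0.144, -0.989, 0.01], [0.01, -0.012, -1.0]]
force: [0.7, 0.2, 0.2]
width: 0.0849
```

Emit:
move_arm:
  moves:
    - [0.085,[0.006,0,0.01],0]
    - [0.085,[0.006,0,0.01],0]
    - [0.085,[0.006,0,0.01],0]
    - [0.085,[0.006,0,0.01],0]

```text
time_s: 17.8
position: [0.5621, -0.0232, 0.0083]
orientation: [[0.989, -0.144, 0.013], [-0.145, -0.989, 0.011], [0.011, -0.012, -1.0]]
force: [-0.1, 0.5, -0.2]
width: 0.0851
```

Emit:
move_arm:
  moves:
    - [0.06,[0,0,0],0]
    - [0.045,[0,0,0],0]
    - [0.02,[0,0,0],0]
    - [0.02,[0,0,0],0]
    - [0.02,[0,0,0],0]
    - [0.02,[0,0,0],0]
    - [0.02,[0,0,0],0]

```text
time_s: 18.38
position: [0.5623, -0.0232, 0.0086]
orientation: [[0.989, -0.144, 0.013], [-0.144, -0.989, 0.011], [0.011, -0.012, -1.0]]
force: [0.6, 0.2, 4.0]
width: 0.0328
```

Emit:
move_arm:
  moves:
    - [0.02,[0,0,0.012],0]
    - [0.02,[0,0,0.035],0]
    - [0.02,[0,0,0.065],0]
    - [0.02,[0,0,0.095],0]
    - [0.02,[-0.003,-0.02,0.115],0]
    - [0.02,[-0.007,-0.05,0.125],0]
    - [0.02,[-0.013,-0.085,0.125],0]
    - [0.02,[-0.018,-0.12,0.125],0]
    - [0.02,[-0.023,-0.155,0.125],0]
    - [0.02,[-0.029,-0.19,0.125],0]

```text
time_s: 19.22
position: [0.5325, -0.2144, 0.133]
orientation: [[0.99, -0.144, 0.012], [-0.144, -0.989, 0.011], [0.01, -0.013, -1.0]]
force: [0.6, 0.2, -1.6]
width: 0.0324
```

Emit:
move_arm:
  moves:
    - [0.02,[-0.005,-0.03,0],0]
    - [0.02,[-0.01,-0.06,0],0]
    - [0.02,[-0.012,-0.077,0],0]
    - [0.02,[-0.012,-0.08,-0.015],0]
    - [0.02,[-0.012,-0.08,-0.035],0]
    - [0.02,[-0.012,-0.08,-0.06],0]
    - [0.02,[-0.012,-0.08,-0.075],0]
    - [0.02,[-0.012,-0.08,-0.08],0]
    - [0.02,[-0.012,-0.08,-0.08],0]

```text
time_s: 19.97
position: [0.5192, -0.294, 0.0511]
orientation: [[0.99, -0.144, 0.008], [-0.144, -0.989, 0.013], [0.006, -0.014, -1.0]]
force: [-0.3, 0.1, -1.1]
width: 0.0325
```

Emit:
move_arm:
  moves:
    - [0.02,[0,0.001,-0.012],0]
    - [0.02,[0,0.001,-0.024],0]
    - [0.02,[0,0.001,-0.032],0]
    - [0.02,[0,0.001,-0.032],0]
    - [0.02,[0,0.001,-0.032],0]
    - [0.02,[0,0.001,-0.032],0]

```text
time_s: 20.47
position: [0.52, -0.2933, 0.0202]
orientation: [[0.99, -0.144, 0.01], [-0.144, -0.989, 0.012], [0.008, -0.013, -1.0]]
force: [0.4, 0.4, -0.8]
width: 0.0322
```

```bash
python3 - <<'E'
from h import *
s=snap("scene"); save(s["image"][80:210,200:370],"s4",4)
print(bot.get_state()["position"])
E
```

```text
[ 0.51998065 -0.2933293   0.0202488 ]
```

View pics/s4.png

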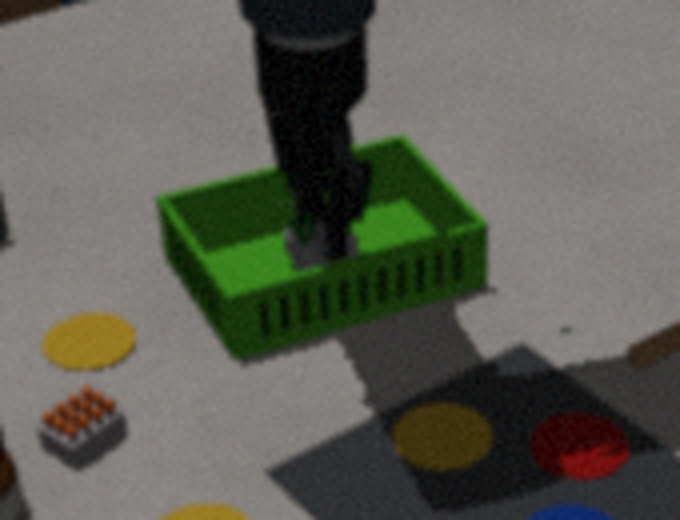

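The platform (318,240) is level between the fingers inside the basket, about 1 cm above the floor, and the orange one (85,420) is undisturbed. Lower onto the floor.

Emit:
move_arm:
  moves:
    - [0.02,[0,0,-0.005],0]
    - [0.02,[0,0,-0.008],0]
    - [0.02,[0,0,-0.0095],0]
    - [0.02,[0,0,-0.0095],0]
    - [0.02,[0,0,-0.0095],0]

```text
time_s: 20.93
position: [0.52, -0.2933, 0.0107]
orientation: [[0.99, -0.144, 0.01], [-0.144, -0.989, 0.012], [0.008, -0.013, -1.0]]
force: [0.1, 0.4, -0.5]
width: 0.0329
```

Emit:
move_arm:
  moves:
    - [0.02,[0,0,-0.001],0]
    - [0.02,[0,0,-0.0015],0]
    - [0.02,[0,0,-0.0015],0]

```text
time_s: 21.18
position: [0.52, -0.2933, 0.0106]
orientation: [[0.99, -0.144, 0.01], [-0.144, -0.99, 0.011], [0.009, -0.013, -1.0]]
force: [-4.3, 2.7, 7.9]
width: 0.0328
```

Contact felt (+8 N). Open gently to 0.05, then lift.

Emit:
move_arm:
  moves:
    - [0.036,[0,0,0],0]
    - [0.042,[0,0,0],0]
    - [0.05,[0,0,0],0]
    - [0.05,[0,0,0],0]
    - [0.05,[0,0,0.005],0]
    - [0.05,[0,0,0.025],0]
    - [0.05,[0,0,0.055],0]
    - [0.05,[0,0,0.095],0]
    - [0.085,[0,0,0.135],0]
    - [0.085,[0,0,0.17],0]

```text
time_s: 22.02
position: [0.52, -0.2936, 0.1837]
orientation: [[0.99, -0.143, 0.012], [-0.144, -0.99, 0.01], [0.01, -0.012, -1.0]]
force: [0.8, -0.8, 0.7]
width: 0.0724
```

Emit:
move_arm:
  moves:
    - [0.085,[-0.005,0.03,0],-0.03]
    - [0.085,[-0.01,0.07,0],-0.06]
    - [0.085,[-0.015,0.11,0],-0.09]
    - [0.085,[-0.02,0.15,0],-0.09]
    - [0.085,[-0.024,0.19,0],-0.09]
    - [0.085,[-0.028,0.23,0],-0.09]
    - [0.085,[-0.032,0.27,0],-0.09]
    - [0.085,[-0.036,0.31,0],-0.09]
    - [0.085,[-0.04,0.35,0],-0.09]
    - [0.085,[-0.05,0.38,0],-0.09]

```text
time_s: 22.85
position: [0.4699, 0.0891, 0.1841]
orientation: [[0.973, -0.231, 0.014], [-0.231, -0.973, 0.01], [0.011, -0.012, -1.0]]
force: [2.2, 0.7, 0.4]
width: 0.0849
```

```bash
python3 - <<'E'
from h import *
s=snap("top"); np.savez("top2.npz",**s); im=s["image"]
save(im[170:330,130:510],"top2",2.1)
P=cloud(s)
print(bot.get_state()["position"])
E
```

```text
[0.46852296 0.09230543 0.18401415]
```

View pics/top2.png

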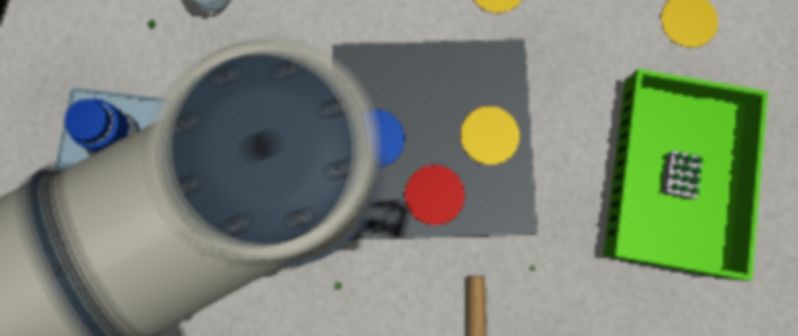

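The platform lies flat near the middle of the basket (682,175). Now return red.

Emit:
move_arm:
  moves:
    - [0.085,[-0.008,0.036,0],0]
    - [0.085,[-0.016,0.073,0],0]
    - [0.085,[-0.024,0.11,0],0]
    - [0.085,[-0.032,0.147,0],0]
    - [0.085,[-0.04,0.184,0],0]
    - [0.085,[-0.048,0.22,0],0]
    - [0.085,[-0.054,0.247,0],0]
    - [0.085,[-0.055,0.251,0],0]
    - [0.085,[-0.055,0.251,-0.02],0]
    - [0.085,[-0.055,0.251,-0.04],0]

```text
time_s: 23.73
position: [0.4139, 0.3445, 0.1447]
orientation: [[0.974, -0.227, 0.015], [-0.228, -0.974, 0.014], [0.012, -0.017, -1.0]]
force: [0.5, 0.0, -0.6]
width: 0.0851
```

Emit:
move_arm:
  moves:
    - [0.085,[0,-0.001,-0.03],0]
    - [0.085,[0,-0.001,-0.06],0]
    - [0.085,[0,-0.001,-0.08],0]
    - [0.085,[0,-0.001,-0.087],0]
    - [0.085,[0,-0.001,-0.087],0]
    - [0.06,[0,-0.001,-0.087],0]
    - [0.04,[0,-0.001,-0.087],0]
    - [0.04,[0,-0.001,-0.087],0]
    - [0.04,[0,-0.001,-0.087],0]
    - [0.04,[0,-0.001,-0.087],0]

```text
time_s: 24.57
position: [0.4149, 0.3443, 0.0598]
orientation: [[0.974, -0.227, 0.018], [-0.227, -0.974, 0.016], [0.014, -0.02, -1.0]]
force: [-0.9, -1.1, 6.7]
width: 0.0505
```

Emit:
move_arm:
  moves:
    - [0.04,[0,0,0],0]
    - [0.04,[0,0,0],0]
    - [0.04,[0,0,0],0]

```text
time_s: 24.82
position: [0.4147, 0.3443, 0.0598]
orientation: [[0.974, -0.227, 0.018], [-0.227, -0.974, 0.016], [0.013, -0.02, -1.0]]
force: [-0.1, 0.3, -0.1]
width: 0.0503
```

Emit:
move_arm:
  moves:
    - [0.04,[0,0,0.015],0]
    - [0.04,[0,0,0.04],0]
    - [0.04,[0,0,0.07],0]
    - [0.04,[0,0,0.1],0]
    - [0.04,[0.004,-0.015,0.13],0]
    - [0.04,[0.01,-0.04,0.14],0]
    - [0.04,[0.018,-0.075,0.14],0]
    - [0.04,[0.026,-0.11,0.14],0]
    - [0.04,[0.034,-0.145,0.14],0]
    - [0.04,[0.042,-0.18,0.14],0]

```text
time_s: 25.65
position: [0.4563, 0.1628, 0.1995]
orientation: [[0.974, -0.227, 0.017], [-0.227, -0.974, 0.017], [0.013, -0.02, -1.0]]
force: [0.8, -0.1, -1.8]
width: 0.0502
```

Emit:
move_arm:
  moves:
    - [0.04,[0.008,-0.035,0],0]
    - [0.04,[0.016,-0.07,0],0]
    - [0.04,[0.025,-0.105,0],0]
    - [0.04,[0.033,-0.14,0],0]
    - [0.04,[0.041,-0.17,0],0]
    - [0.04,[0.045,-0.186,0],0]
    - [0.04,[0.045,-0.188,-0.03],0]
    - [0.04,[0.045,-0.188,-0.06],0]
    - [0.04,[0.045,-0.188,-0.09],0]
    - [0.04,[0.045,-0.188,-0.11],0]

```text
time_s: 26.48
position: [0.4993, -0.0256, 0.0863]
orientation: [[0.974, -0.228, 0.013], [-0.228, -0.973, 0.017], [0.009, -0.019, -1.0]]
force: [-0.2, -0.2, -2.6]
width: 0.0508
```

Emit:
move_arm:
  moves:
    - [0.04,[0.002,0.001,-0.01],0]
    - [0.04,[0.002,0.001,-0.019],0]
    - [0.04,[0.002,0.001,-0.025],0]
    - [0.04,[0.002,0.001,-0.025],0]
    - [0.04,[0.002,0.001,-0.025],0]

```text
time_s: 26.9
position: [0.5018, -0.0244, 0.0619]
orientation: [[0.974, -0.228, 0.014], [-0.228, -0.974, 0.017], [0.01, -0.02, -1.0]]
force: [0.5, -0.7, -3.1]
width: 0.0503
```

Release red, rise and head to yellow on the lid at (0.484, 0.337).

Emit:
move_arm:
  moves:
    - [0.04,[0,0,-0.001],0]
    - [0.04,[0,0,-0.001],0]
    - [0.065,[0,0,-0.001],0]
    - [0.085,[0,0,-0.001],0]
    - [0.085,[0,0,-0.001],0]
    - [0.085,[0,0,0.02],0]
    - [0.085,[0,0,0.055],0]
    - [0.085,[0,0,0.09],0]
    - [0.085,[0,0.01,0.125],0]
    - [0.085,[0,0.045,0.13],0]

```text
time_s: 27.73
position: [0.5052, 0.0185, 0.1993]
orientation: [[0.973, -0.23, 0.026], [-0.231, -0.973, 0.017], [0.021, -0.022, -1.0]]
force: [1.6, 0.9, 0.2]
width: 0.0854
```

Emit:
move_arm:
  moves:
    - [0.085,[-0.001,0.035,0],0]
    - [0.085,[-0.003,0.075,0],0]
    - [0.085,[-0.005,0.115,0],0]
    - [0.085,[-0.007,0.155,0],0]
    - [0.085,[-0.01,0.195,0],0]
    - [0.085,[-0.012,0.235,0],0]
    - [0.085,[-0.014,0.275,0],0]
    - [0.085,[-0.016,0.305,0],0]
    - [0.085,[-0.018,0.317,0],0]
    - [0.085,[-0.018,0.317,-0.02],0]

```text
time_s: 28.57
position: [0.4886, 0.3395, 0.1825]
orientation: [[0.973, -0.227, 0.032], [-0.228, -0.974, 0.021], [0.026, -0.028, -0.999]]
force: [0.6, 0.4, 0.3]
width: 0.0849
```

```bash
python3 - <<'E'
from h import *
s=snap("top"); np.savez("top3.npz",**s); im=s["image"]; P=cloud(s)
hsv=cv2.cvtColor(im,cv2.COLOR_BGR2HSV); H,S,V=[hsv[...,i].astype(int) for i in range(3)]
m=((H<8)|(H>172))&(S>150)&(P[...,2]>.103); c,r=cv2.minEnclosingCircle(np.argwhere(m)[:,::-1].astype(np.float32)); print(m.sum(),P[m].mean(0),world(s,*c,.116),r)
save(im[215:300,300:400],"top3",5)
E
```

```text
332 [ 0.49842718 -0.02348051  0.12456805] [ 0.49541004 -0.01782611  0.116     ] 13.662467002868652
```

View pics/top3.png

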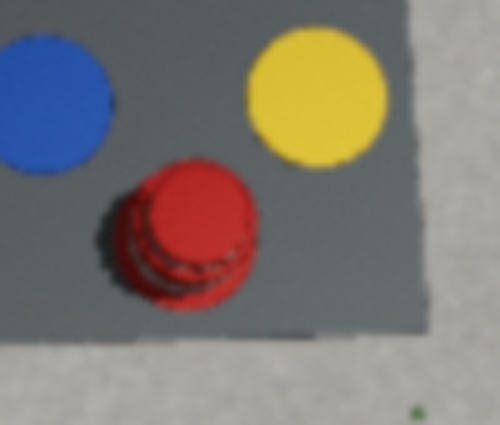

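Red stands centred on its pad: cap (203,212), within about 1 mm of its starting measurement. Now yellow.

Emit:
move_arm:
  moves:
    - [0.085,[-0.004,-0.002,-0.01],0]
    - [0.085,[-0.004,-0.002,-0.035],0]
    - [0.085,[-0.004,-0.002,-0.065],0]
    - [0.085,[-0.004,-0.002,-0.095],0]
    - [0.085,[-0.004,-0.002,-0.115],0]
    - [0.085,[-0.004,-0.002,-0.124],0]
    - [0.085,[-0.004,-0.002,-0.124],0]
    - [0.085,[-0.004,-0.002,-0.124],0]

```text
time_s: 29.28
position: [0.4826, 0.3345, 0.0529]
orientation: [[0.973, -0.229, 0.024], [-0.229, -0.973, 0.016], [0.02, -0.021, -1.0]]
force: [-1.0, 0.6, 0.5]
width: 0.0848
```

Emit:
move_arm:
  moves:
    - [0.06,[0,0,0],0]
    - [0.04,[0,0,0],0]
    - [0.04,[0,0,0],0]
    - [0.04,[0,0,0],0]
    - [0.04,[0,0,0],0]
    - [0.04,[0,0,0],0]

```text
time_s: 29.78
position: [0.4837, 0.3355, 0.0549]
orientation: [[0.973, -0.228, 0.027], [-0.229, -0.973, 0.018], [0.022, -0.024, -0.999]]
force: [-0.3, 1.2, 5.9]
width: 0.051
```

Emit:
move_arm:
  moves:
    - [0.04,[0,0,0.015],0]
    - [0.04,[0,0,0.04],0]
    - [0.04,[0,0,0.07],0]
    - [0.04,[0,0,0.1],0]
    - [0.04,[0.003,-0.015,0.13],0]
    - [0.04,[0.008,-0.04,0.145],0]
    - [0.04,[0.015,-0.075,0.145],0]
    - [0.04,[0.022,-0.11,0.145],0]
    - [0.04,[0.029,-0.145,0.145],0]
    - [0.04,[0.036,-0.18,0.145],0]

```text
time_s: 30.62
position: [0.5191, 0.154, 0.1999]
orientation: [[0.973, -0.228, 0.026], [-0.228, -0.973, 0.019], [0.021, -0.024, -0.999]]
force: [0.9, 0.2, -2.7]
width: 0.0506
```

Emit:
move_arm:
  moves:
    - [0.04,[0.007,-0.035,0],0]
    - [0.04,[0.014,-0.07,0],0]
    - [0.04,[0.021,-0.105,0],0]
    - [0.04,[0.028,-0.14,0],0]
    - [0.04,[0.035,-0.175,0],0]
    - [0.04,[0.042,-0.21,0],0]
    - [0.04,[0.046,-0.235,0],0]
    - [0.04,[0.046,-0.241,-0.01],0]
    - [0.04,[0.046,-0.241,-0.04],0]
    - [0.04,[0.046,-0.241,-0.07],0]

```text
time_s: 31.45
position: [0.5656, -0.0874, 0.1299]
orientation: [[0.973, -0.229, 0.029], [-0.23, -0.973, 0.02], [0.024, -0.026, -0.999]]
force: [0.8, -0.1, -3.8]
width: 0.0505
```

Emit:
move_arm:
  moves:
    - [0.04,[0,0.001,-0.02],0]
    - [0.04,[0,0.001,-0.045],0]
    - [0.04,[0,0.001,-0.06],0]
    - [0.04,[0,0.001,-0.065],0]
    - [0.04,[0,0.001,-0.065],0]

```text
time_s: 31.87
position: [0.5642, -0.0861, 0.0633]
orientation: [[0.973, -0.229, 0.026], [-0.23, -0.973, 0.02], [0.02, -0.025, -0.999]]
force: [-0.1, -0.7, -2.3]
width: 0.0509
```

Emit:
move_arm:
  moves:
    - [0.04,[0.001,0,-0.004],0]
    - [0.04,[0.001,0,-0.007],0]
    - [0.04,[0.001,0,-0.007],0]
    - [0.04,[0.001,0,-0.007],0]

```text
time_s: 32.2
position: [0.5655, -0.0861, 0.0569]
orientation: [[0.973, -0.229, 0.027], [-0.23, -0.973, 0.02], [0.021, -0.025, -0.999]]
force: [0.6, -0.3, -2.6]
width: 0.0507
```

Emit:
move_arm:
  moves:
    - [0.04,[0,0,-0.001],0]
    - [0.065,[0,0,-0.001],0]
    - [0.085,[0,0,-0.001],0]
    - [0.085,[0,0,-0.001],0]
    - [0.085,[0,0,0.0],0]
    - [0.085,[0,0,0.02],0]
    - [0.085,[0,0,0.055],0]
    - [0.085,[0,0,0.09],0]
    - [0.085,[0,0.01,0.125],0]
    - [0.085,[0,0.045,0.13],0]

```text
time_s: 33.03
position: [0.5689, -0.0441, 0.1947]
orientation: [[0.972, -0.232, 0.039], [-0.233, -0.972, 0.018], [0.034, -0.026, -0.999]]
force: [2.0, 1.4, 1.3]
width: 0.0849
```

Emit:
move_arm:
  moves:
    - [0.085,[-0.001,0.035,0],0]
    - [0.085,[-0.002,0.075,0],0]
    - [0.085,[-0.003,0.115,0],0]
    - [0.085,[-0.004,0.155,0],0]
    - [0.085,[-0.005,0.195,0],0]
    - [0.085,[-0.006,0.235,0],0]
    - [0.085,[-0.007,0.275,0],0]
    - [0.085,[-0.008,0.315,0],0]
    - [0.085,[-0.008,0.35,0],0]
    - [0.085,[-0.008,0.365,0],0]

```text
time_s: 33.87
position: [0.5602, 0.325, 0.1942]
orientation: [[0.973, -0.229, 0.039], [-0.23, -0.973, 0.018], [0.033, -0.027, -0.999]]
force: [-0.5, -0.4, -1.5]
width: 0.085
```

Emit:
move_arm:
  moves:
    - [0.085,[-0.002,0.002,-0.02],0]
    - [0.085,[-0.002,0.002,-0.05],0]
    - [0.085,[-0.002,0.002,-0.08],0]
    - [0.085,[-0.002,0.002,-0.11],0]
    - [0.085,[-0.002,0.002,-0.13],0]
    - [0.085,[-0.002,0.002,-0.137],0]
    - [0.085,[-0.002,0.002,-0.137],0]
    - [0.085,[-0.002,0.002,-0.137],0]

```text
time_s: 34.53
position: [0.559, 0.3272, 0.0585]
orientation: [[0.973, -0.229, 0.04], [-0.23, -0.973, 0.019], [0.035, -0.027, -0.999]]
force: [0.6, 0.1, 0.9]
width: 0.085
```

Emit:
move_arm:
  moves:
    - [0.06,[0,0,0],0]
    - [0.04,[0,0,0],0]
    - [0.04,[0,0,0],0]
    - [0.04,[0,0,0],0]
    - [0.04,[0,0,0],0]
    - [0.04,[0,0,0],0]

```text
time_s: 35.03
position: [0.5603, 0.3279, 0.0608]
orientation: [[0.973, -0.228, 0.044], [-0.229, -0.973, 0.021], [0.038, -0.03, -0.999]]
force: [-1.5, 0.8, 5.6]
width: 0.0503
```

Emit:
move_arm:
  moves:
    - [0.04,[0,0,0.015],0]
    - [0.04,[0,0,0.04],0]
    - [0.04,[0,0,0.07],0]
    - [0.04,[0,0,0.1],0]
    - [0.04,[0,-0.015,0.125],0]
    - [0.04,[0,-0.045,0.135],0]
    - [0.04,[0,-0.08,0.135],0]
    - [0.04,[0,-0.115,0.135],0]
    - [0.04,[0,-0.15,0.135],0]
    - [0.04,[0,-0.185,0.135],0]

```text
time_s: 35.87
position: [0.5595, 0.1414, 0.1958]
orientation: [[0.973, -0.228, 0.043], [-0.229, -0.973, 0.021], [0.037, -0.03, -0.999]]
force: [1.4, 0.2, -1.5]
width: 0.0506
```

Emit:
move_arm:
  moves:
    - [0.04,[0,-0.035,0],0]
    - [0.04,[0,-0.07,0],0]
    - [0.04,[0,-0.092,0],0]
    - [0.04,[0,-0.1,-0.01],0]
    - [0.04,[0,-0.1,-0.035],0]
    - [0.04,[0,-0.1,-0.065],0]
    - [0.04,[0,-0.1,-0.095],0]
    - [0.04,[0,-0.1,-0.11],0]
    - [0.04,[0,-0.1,-0.115],0]
    - [0.04,[0,-0.1,-0.115],0]

```text
time_s: 36.7
position: [0.5584, 0.0415, 0.0792]
orientation: [[0.973, -0.228, 0.04], [-0.229, -0.973, 0.02], [0.034, -0.029, -0.999]]
force: [-0.4, 0.1, -1.5]
width: 0.0506
```

Emit:
move_arm:
  moves:
    - [0.04,[0.002,0,-0.008],0]
    - [0.04,[0.002,0,-0.014],0]
    - [0.04,[0.002,0,-0.0165],0]
    - [0.04,[0.002,0,-0.0165],0]
    - [0.04,[0.002,0,-0.0165],0]

```text
time_s: 37.12
position: [0.5607, 0.0416, 0.063]
orientation: [[0.973, -0.228, 0.041], [-0.229, -0.973, 0.02], [0.035, -0.029, -0.999]]
force: [-0.3, -0.3, -1.8]
width: 0.0506
```

Emit:
move_arm:
  moves:
    - [0.04,[0,0,-0.001],0]
    - [0.04,[0,0,-0.001],0]
    - [0.065,[0,0,-0.001],0]
    - [0.085,[0,0,-0.001],0]
    - [0.085,[0,0,0.0],0]
    - [0.085,[0,0,0.02],0]
    - [0.085,[0,0,0.055],0]
    - [0.085,[0,0,0.09],0]
    - [0.085,[0,0.01,0.125],0]
    - [0.085,[0,0.045,0.13],0]

```text
time_s: 37.95
position: [0.5641, 0.0844, 0.2013]
orientation: [[0.972, -0.231, 0.053], [-0.232, -0.972, 0.021], [0.047, -0.033, -0.998]]
force: [1.3, 0.8, 0.7]
width: 0.085
```

Emit:
move_arm:
  moves:
    - [0.085,[-0.01,0.035,0],0]
    - [0.085,[-0.02,0.075,0],0]
    - [0.085,[-0.03,0.115,0],0]
    - [0.085,[-0.04,0.155,0],0]
    - [0.085,[-0.05,0.19,0],0]
    - [0.085,[-0.06,0.22,0],0]
    - [0.085,[-0.07,0.25,0],0]
    - [0.085,[-0.07,0.26,0],0]

```text
time_s: 38.62
position: [0.4925, 0.348, 0.2014]
orientation: [[0.972, -0.227, 0.053], [-0.229, -0.973, 0.022], [0.047, -0.034, -0.998]]
force: [0.5, -0.2, -0.4]
width: 0.0851
```

```bash
python3 - <<'E'
from h import *
s=snap("top"); np.savez("top4.npz",**s); im=s["image"]; P=cloud(s); q=dict(np.load("top0.npz")); Q=cloud(q)
def m(im,P):
    hsv=cv2.cvtColor(im,cv2.COLOR_BGR2HSV); H,S=hsv[...,0].astype(int),hsv[...,1]
    for k,c in dict(blue=(H>100)&(H<130),red=(H<8)|(H>172),yellow=(H>18)&(H<32)).items():
        t=c&(S>150)&(P[...,2]>.103)&(P[...,2]<.15); t[:,:280]=0; t[:,400:]=0; print(k,t.sum(),P[t].mean(0).round(4))
m(q["image"],Q); m(im,P)
save(im[90:300,280:520],"top4",3)
print(bot.get_state()["position"],bot.get_state()["force"])
E
```

```text
blue 323 [0.5608 0.0409 0.1166]
red 327 [ 0.4993 -0.0248  0.1168]
yellow 323 [ 0.5642 -0.086   0.1166]
blue 314 [0.5613 0.0405 0.1168]
red 330 [ 0.4991 -0.024   0.1168]
yellow 325 [ 0.5637 -0.0827  0.1167]
[0.49316589 0.34802381 0.20112234] [ 0.74338325  0.77473181 -0.47993494]
```

View pics/top4.png

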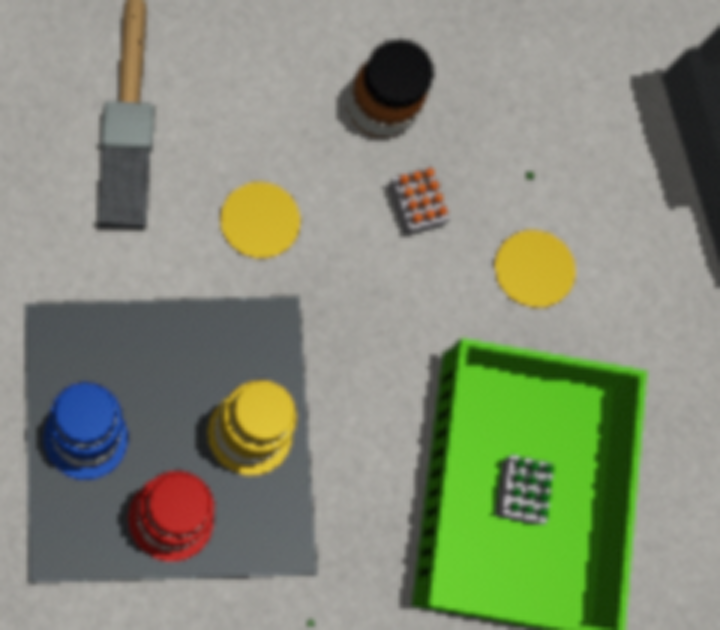

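Blue (86,410), red (181,502) and yellow (263,410) all stand upright on their own pads, with caps within about 3.5 mm of the starting measurements. The platform is flat in the basket (527,490) and the orange one (422,198) is in place. The gripper is free, so I'm handing in.

```bash
python3 -c "
from cell import bot
print(bot.hand_in()); print(bot.get_state()['time_s'])"
```

```text
the job is handed in; nothing more can be done
None
the job is handed in; nothing more can be done
```

The job is done and handed in at about 39 s of the 134 s allowed. The hand-in gives no verdict, so the results below are from my own checks.

**What I did:** I stood the blue, yellow and red bottles on the tub lid. I then lowered the green platform onto the basket floor until I felt contact (about 8 N) and released it. Finally I stood the red, yellow and blue bottles back on their own pads.

**Last checks (top camera):**
- **Bottles:** all three are upright. Blue and red caps are within 1 mm of their starting positions and yellow is about 3 mm off, against a 13 mm limit.
- **Green platform:** it looks flat, prints up, near the middle of the basket.
- **Orange platform:** it looks undisturbed, judged by eye and not measured.
- **Gripper:** it is open and clear of everything.

**What disagreed:**
- **Tool tilt:** it drifted to about 3° by the end.
- **Overshoot:** the descent to the platform went about 9 mm too low, to a fingertip height of -2 mm. The force reading showed no contact, and I corrected it before gripping.
- **Small gap at release:** the bottles were probably let go up to a millimetre above the surface.

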